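Row of jars on the bathroom corner shelf

TASK

Put the two white jars with blue lids up on the dark grey shelf so that they stand upright in one straight row with the clear swab dispenser, along the pale strip down the middle of the shelf, about two centimetres clear between each neighbour. Leave the dispenser where it stands, and set the jars down gently, not dropped.

Things in the scene. Friction and masses are not known exactly. Their poses are not given: they have to be found in the camera images.
- shelf: Fixed dark grey aluminium shelf, 160 mm deep (x, away from robot), 540 long (y), top 60 mm above the work surface; origin on the work surface under its middle, z up. Flush pale strip 70 mm wide along its whole length at x = 0. Back lip 12 mm high. On the strip: swab dispenser near one end, loose green leaf soap dish (12 mm high) near the other, room for two jars between; ends vary.
- jar_a_center (a point): One of two identical, interchangeable white jars with blue lids: upright cylinder 50 mm in diameter, 70 mm tall, about 0.15 kg, loose. Point on the axis, half-way up (35 mm above underside). Starts on the work surface between robot and shelf, in a loose line with the other one and an amber jar with black lid of the same size, not wanted.
- jar_b_center (a point): The other white jar with a blue lid, identical (50 mm in diameter, 70 mm tall); point on the axis, half-way up (35 mm above underside).
- dispenser_center (a point): Clear round swab dispenser with lid, white swabs inside, loose: 60 mm in diameter (lid 62), 80 mm tall with its small knob. Point on the axis, 40 mm above underside. Stands on the shelf's strip, 110 to 190 mm to one side of the shelf's middle; the free room is on the side towards the middle. 75 mm axis to axis leaves 20 mm clear to a jar; 70 mm between two jars.
Mind the look-alikes: they are no part of the job. What is shaped like the part that bears jar_a_center but green is not meant. What is shaped like the part that bears jar_b_center but red is not meant.

How it is judged:
By the outcome, as a careful person would: the job done as asked, in the order asked, and still so for the second after the job is handed in, with the robot touching nothing.
It also fails if it takes over 53 s, if anything falls off the work surface, if the arm or the gripper's body presses on something with over 40 N, if the wrist force passes 120 N, or if a joint passes its speed limit or range.

ROBOT

A 6-joint arm with a two-finger parallel gripper is mounted at the origin on the work surface. World frame = base frame: x ahead of the robot, y to its left, z up, the work surface at z = 0. Lengths are in m, angles in rad, forces in N, time in s.
With the tool pointing down it reaches from about 0.275 to 1 m from the base axis. Payload 8.4 kg.
Tool frame: the origin (TCP) lies at the very end of the fingers, on their centre line; the grasp point (between the pads) lies 19 mm behind it (arm.grasp_offset is the distance from the TCP to the grasp point, in m); x points along the fingers, y is the direction in which the jaws open and shut, and the axes are right-handed (so a half turn about x gives the same grasp; the last joint's range is limited). The gripper opens to 85 mm and grips with 20 to 120 N. Pads are 22 mm wide; open, the fingers measure 114 mm over their backs; the gripper's body (76 mm by 85 mm) begins 54 mm behind the grasp point. The pads swing forward as they close: fully open they stand 13 mm farther back than shut.
Start: joints at [1.206, 0.353, 1.633, -0, 1.155, -0.002], TCP at [0.222, 0.584, 0.231] pointing down, gripper open.
Joint ranges: [-2.63, 2.63], [-0.92, 2.1], [0.06, 2.66], [-1.3, 4.44], [0, 2.69], [-3.02, 3.02]. Speed limits (rad/s): [2.22, 2.22, 2.79, 3.14, 3.14, 3.14].

INTERFACE

Orientations are given as a unit quaternion [x, y, z, w].
In Python, from rig import arm, imaging gives the robot as it stands.
- The arm moves only by the tool send_rows, never from a script. Its arguments are lists of equal length, an entry for each row: "grip": the gripper's target within -1 to 1 (fully open at 1, half-way at 0, shut at -1); "linear": the shift along the tool's x, y, z in m, a list of three; "delta_rot": the turn, a rotation vector about the tool's x, y, z in degrees, a list of three. In form: {"grip": [grip, ...], "linear": [[dx, dy, dz], ...], "delta_rot": [[ax, ay, az], ...]}. A call has 1 to 10 rows; each row shifts and turns the pose as measured when the row begins, along the tool's axes as they then stand; what a row does not reach is not made up. A row lasts 1/10 s, in which the tool goes at most 50 mm and 8.59 degrees, less where a joint would pass 70% of its speed; a pose out of reach is approached as far as the arm can. A call is refused whole if a number of a shift passes 0.05 or a number of a turn 8.59, either way. A call with a gripper value outside its range is refused whole. The fingers move at their own pace and stop on an object; "grip_force" is the grip in N (left out, the last holds). Time passes only in rows, so rows that do not move let the fingers close. It gives the time, the measured TCP pose, the force and the opening at its end, in the units of the state.
- arm.read_state(): the state, without advancing time (a new reading comes with each control period).
- imaging.snapshot(name): name is "side" or "top"; returns (picture, depth): 400x640x3 uint8, red, green, blue; 400x640 float32, m along the optical axis (not along the pixel's ray), 0 where there is no reading.
- imaging.get_calibration(name): a dict with "mtx" (3x3 intrinsics, pixels), "origin" and "attitude" of the camera in the world. Camera axes: x right, y up, looking along -z (the intrinsics and any distortion apply to the point x, -y, -z); pixel columns grow to the right and rows downward; lengths in m; the calibration is good to about 2 mm. A picture is of the moment at which its call begins. get_calibration takes no time and is no camera call.
- arm.sign_off(): hands the job in, once; it reports no verdict.
The state is a dict: "time_s": time; "q": joint angles; "joint_vel": joint speeds; "joint_efforts": joint torques, N m; "eef_pos": TCP position; "ee_rot": TCP orientation; "contact_force": force on the tool from outside, world axes, zero at the start; "wrist_torque": the same for the moment, N m; "gripper_width": opening from 0.0 (shut) to 1.0 (fully open).
Only numpy, scipy, OpenCV 4.12 (cv2) and the standard library are available. Lean on these libraries where they do the work, as an engineer would, in place of code of your own. Each camera call takes 0.05 s, during which the arm holds its last target. There are 200 camera calls.

## Working session

There is one attempt and no reset: what is moved stays moved. The work goes in short steps, Python scripts to look and compute and a tool call to move; the robot and the scene stay as the last step left them, time stands still between calls to the robot, and variables do not carry over. Pictures are saved under pics/ and viewed, about 8 in all and at most 12, crops included, and the job is handed in when it is done.

Besides the shell and the picture viewer there is one more tool, called after ">>>" as name(argument=value, ...) on one line, values as JSON. send_rows: Moves the arm, as the interface text tells. Its arguments: {"type":"object","properties":{"grip":{"type":"array"},"linear":{"type":"array"},"delta_rot":{"type":"array"},"grip_force":{"type":"number"}},"required":["grip","linear","delta_rot"]}

```bash
mkdir -p pics; ls; cat > h.py <<'E'
import numpy as np, cv2
from scipy.spatial.transform import Rotation as R
from rig import arm, imaging
def cloud(name):
    p,d=imaging.snapshot(name); c=imaging.get_calibration(name)
    K=np.array(c["mtx"]); o=np.array(c["origin"]); A=np.array(c["attitude"],float)
    Rm=A if A.shape==(3,3) else R.from_quat(A).as_matrix()
    v,u=np.mgrid[0:400,0:640]
    ray=np.stack([(u-K[0,2])/K[0,0],-(v-K[1,2])/K[1,1],-np.ones_like(u,float)],-1)@Rm.T
    return p,d,o+ray*d[...,None],ray,o
E
python3 - <<'E'
from h import *
print(arm.read_state())
for n in("top","side"):
    print(n,imaging.get_calibration(n))
    p,d=imaging.snapshot(n); cv2.imwrite(f"pics/{n}0.png",p[...,::-1])
E
```

```text
pics
{'time_s': 0.0, 'q': array([ 1.20558447e+00,  3.53651853e-01,  1.63413817e+00, -3.10102713e-05,
        1.15518555e+00, -2.38732576e-03]), 'joint_vel': array([-0.00160377, -0.00046498, -0.00162729, -0.00038381,  0.00138749,
        0.0018951 ]), 'joint_efforts': array([ 3.90894027e-03, -6.05263782e+01, -3.42057145e+01,  4.01671932e-04,
        9.63428960e-03,  5.53741756e-05]), 'eef_pos': array([0.22165511, 0.58386802, 0.23055764]), 'ee_rot': array([ 0.12708847,  0.69558321, -0.12805353,  0.6954242 ]), 'contact_force': array([-0.1061038 ,  0.60822975,  0.37008752]), 'wrist_torque': array([-1.20105011e-05,  4.75318817e-02,  1.32321184e-02]), 'gripper_width': 0.9990335139531881}
top {'mtx': array([[398.2214101 ,   0.        , 319.69778294],
       [  0.        , 398.2214101 , 204.21753589],
       [  0.        ,   0.        ,   1.        ]]), 'origin': array([ 0.48494963, -0.02342871,  1.05409457]), 'attitude': array([ 0.0135447 , -0.02533035, -0.70658582,  0.70704413])}
side {'mtx': array([[455.29883127,   0.        , 319.82875764],
       [  0.        , 455.29883127, 198.95921482],
       [  0.        ,   0.        ,   1.        ]]), 'origin': array([ 0.14298526, -0.72769581,  0.5533257 ]), 'attitude': array([ 0.47466117, -0.14061656, -0.2231972 ,  0.83970636])}
```

View pics/top0.png

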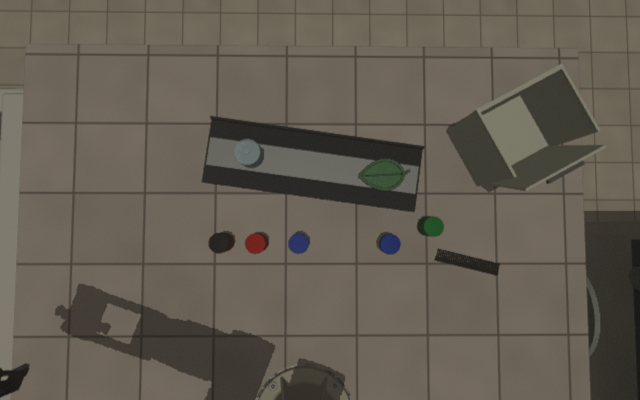

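View pics/side0.png

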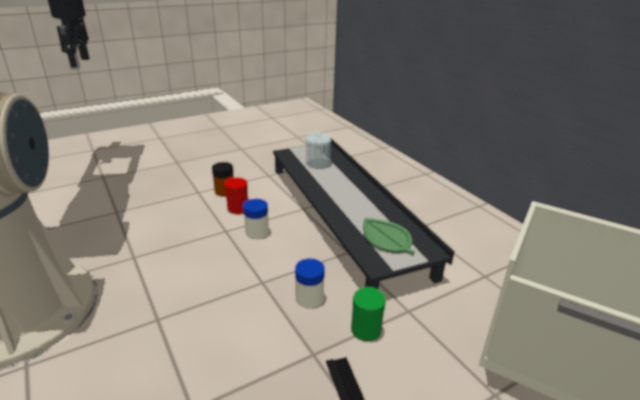

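The top view shows the dispenser at (247,152), the leaf dish at (383,175), and the blue lids at (298,243) and (390,244). A red look-alike stands at (256,243) and a green one at (432,226). The side view agrees.

```bash
cat >> h.py <<'E'
def plane(o,ray,u,v,z):
    r=np.array([cv2.remap(np.ascontiguousarray(ray[...,i].astype(np.float32)),np.float32([[u]]),np.float32([[v]]),1)[0,0] for i in range(3)])
    return o+r*(z-o[2])/r[2]
def comps(m,amin=60):
    n,l,s,c=cv2.connectedComponentsWithStats(m.astype(np.uint8))
    return [(l==i,s[i],c[i]) for i in range(1,n) if s[i,4]>=amin]
E
python3 - <<'E'
from h import *
np.set_printoptions(precision=4,suppress=True)
for n in("top","side"):
    p,d,P,ray,o=cloud(n); q=p.astype(int); r,g,b=q[...,0],q[...,1],q[...,2]
    print(n)
    for m,s,c in comps((b>r+50)&(b>g+40)):
        X=P[m]; t=X[X[:,2]>np.percentile(X[:,2],90)-.004]
        print("lid",c,s[4],"ray@.07",plane(o,ray,*c,.07),"cloud top mean",t.mean(0),(t.min(0)+t.max(0))/2)
    if n=="top":
        # shelf top by depth
        sh=(abs(P[...,2]-.06)<.012)&(d>0)&(P[...,0]>.5)&(P[...,0]<.9)&(abs(P[...,1])<.4)
        cs=max(comps(sh,500),key=lambda t:t[1][4]); 
        print("shelf z",np.median(P[cs[0]][:,2]))
        G=[plane(o,ray,float(u),float(v),.06)[:2]*1000 for v,u in zip(*np.nonzero(cs[0]))]
        rc=cv2.minAreaRect(np.float32(G)); print("shelf rect",rc)
        hsv=cv2.cvtColor(p,cv2.COLOR_RGB2HSV)
        st=(cs[0])&(q.sum(-1)>270)&(hsv[...,1]<40)
        c2=max(comps(st,300),key=lambda t:t[1][4])
        G=[plane(o,ray,float(u),float(v),.06)[:2]*1000 for v,u in zip(*np.nonzero(c2[0]))]
        print("strip rect",cv2.minAreaRect(np.float32(G)),q[165,310],q[152,247],q[185,310])
    w=(d>0)&(P[...,2]>.075)&(P[...,2]<.16)&(P[...,0]>.5)&(P[...,0]<.85)&(P[...,1]>.05)&(P[...,1]<.3)
    for m,s,c in comps(w):
        X=P[m]; print("disp",c,s,X.min(0),X.max(0),"ray .135",plane(o,ray,*c,.135))
    gm=(g>r+12)&(g>b+12)
    for m,s,c in comps(gm): print("green",c,s[:4],P[m].min(0),P[m].max(0))
E
```

```text
top
lid [298.1957 243.0427] 281 ray@.07 [0.4434 0.0131 0.07  ] cloud top mean [0.4439 0.013  0.0757] [0.4532 0.0061 0.5615]
lid [389.8489 243.6259] 278 ray@.07 [ 0.4419 -0.2131  0.07  ] cloud top mean [ 0.4421 -0.2124  0.0712] [ 0.4422 -0.2132  0.0727]
shelf z 0.060377635541474406
shelf rect ((641.6866455078125, -20.241424560546875), (541.699462890625, 169.52096557617188), 82.0740966796875)
strip rect ((646.108642578125, 36.415802001953125), (411.6840515136719, 68.71427917480469), 81.9863510131836) [108 107 100] [105 116 114] [41 40 40]
disp [247.6798 153.0552] [234 139  29  29 634] [0.6288 0.1025 0.075 ] [0.6889 0.1617 0.1432] ray .135 [0.6543 0.1284 0.135 ]
green [383.1804 174.272 ] [359 159  51  32] [ 0.4849 -0.2628  0.0605] [ 0.6527 -0.0234  1.0541]
green [432.9758 226.0758] [423 217  21  20] [ 0.4606 -0.3678 -0.0031] [ 0.5079 -0.0234  1.0541]
side
lid [255.013  207.9297] 384 ray@.07 [ 0.4353 -0.0004  0.07  ] cloud top mean [0.4364 0.003  0.0749] [ 0.3024 -0.3452  0.3108]
lid [309.4073 271.3455] 631 ray@.07 [ 0.4342 -0.2239  0.07  ] cloud top mean [ 0.4361 -0.2205  0.074 ] [ 0.3034 -0.4596  0.3105]
disp [317.2683 147.2195] [305 132  26  32 738] [0.6258 0.1    0.0751] [0.6867 0.1653 0.1422] ray .135 [0.6206 0.0722 0.135 ]
green [387.4525 235.4291] [363 218  52  36] [ 0.143  -0.7277  0.0591] [ 0.6663 -0.1384  0.5533]
green [367.5579 312.7714] [351 285  35  56] [ 0.143  -0.7277 -0.0018] [ 0.5638 -0.2338  0.5533]
```

```bash
cat >> h.py <<'E'
e=np.array([.139,.990,0]); e/=np.linalg.norm(e); nrm=np.array([e[1],-e[0],0])
def goal(s=1): # tool x down, y = s*nrm
    x=np.array([0,0,-1.]); y=s*nrm; return np.stack([x,y,np.cross(x,y)],1)
def togo(s,t):
    st=arm.read_state(); C=R.from_quat(st["ee_rot"]).as_matrix(); G=goal(s)
    print("t",st["time_s"].__round__(2),"pos",st["eef_pos"].round(4),"F",np.round(st["contact_force"],1),"w",round(st["gripper_width"],3),"q",st["q"].round(2))
    print("tool delta mm",(C.T@(np.array(t)-st["eef_pos"])*1000).round(1),"rot deg",np.degrees(R.from_matrix(C.T@G).as_rotvec()).round(2)," delta in goal frame",(G.T@(np.array(t)-st["eef_pos"])*1000).round(1))
E
python3 - <<'E'
from h import *
from scipy.optimize import least_squares
p,d,P,ray,o=cloud("top")
for nm,m in (("ja",(np.hypot(P[...,0]-.4434,P[...,1]-.013)<.04)&(abs(P[...,2]-.07)<.012)),("jb",(np.hypot(P[...,0]-.4419,P[...,1]+.213)<.04)&(abs(P[...,2]-.07)<.012)),("d",(np.hypot(P[...,0]-.659,P[...,1]-.132)<.045)&(P[...,2]>.115)&(P[...,2]<.15))):
    X=P[m]; print(nm,len(X),cv2.minEnclosingCircle(np.float32(X[:,:2]*1000)),np.median(X,0))
for s in(1,-1): togo(s,[.443,.0135,.15])
E
```

```text
ja 334 ((442.8032531738281, 13.848386764526367), 25.25942039489746) [0.44343696 0.01352558 0.07042038]
jb 345 ((441.1029052734375, -212.73130798339844), 25.577747344970703) [ 0.44098721 -0.211223    0.07024558]
d 554 ((658.4323120117188, 132.2445526123047), 30.864715576171875) [0.65760799 0.13118214 0.12999964]
t 0.25 pos [0.2218 0.5841 0.2309] F [ 0.  -0.5  0.1] w 1.003 q [ 1.21  0.35  1.63 -0.    1.16 -0.  ]
tool delta mm [  81.2 -454.9  409.4] rot deg [7.721e+01 3.000e-02 3.000e-02]  delta in goal frame [ 80.9 298.4 534.3]
t 0.25 pos [0.2218 0.5841 0.2309] F [ 0.  -0.5  0.1] w 1.003 q [ 1.21  0.35  1.63 -0.    1.16 -0.  ]
tool delta mm [  81.2 -454.9  409.4] rot deg [-1.0279e+02 -3.0000e-02  3.0000e-02]  delta in goal frame [  80.9 -298.4 -534.3]
```

>>> send_rows(grip=[1, 1, 1, 1, 1, 1, 1, 1, 1, 1], linear=[[0, 0, 0], [0, 0, 0], [0, 0, 0], [0, 0, 0], [0, 0, 0], [0, 0, 0], [0, 0, 0], [0, 0, 0], [0, 0, 0], [0, 0, 0]], delta_rot=[[8.5, 0, 0], [8.5, 0, 0], [8.5, 0, 0], [8.5, 0, 0], [8.5, 0, 0], [8.5, 0, 0], [8.5, 0, 0], [8.5, 0, 0], [8.5, 0, 0], [0, 0, 0]], grip_force=30)

```text
time_s: 1.25
eef_pos: [0.2214, 0.5832, 0.2295]
ee_rot: [-0.535, -0.461, 0.537, -0.462]
contact_force: [0.1, -0.2, 0.2]
gripper_width: 1.004
```

```bash
python3 -c "
from h import *
togo(1,[.443,.0137,.15])"
```

```text
t 1.25 pos [0.2214 0.5832 0.2295] F [ 0.1 -0.2  0.2] w 1.004 q [1.21 0.35 1.64 0.   1.16 1.35]
tool delta mm [ 81.  303.3 530.3] rot deg [-0.49  0.19  0.04]  delta in goal frame [ 79.5 298.7 533.1]
```

>>> send_rows(grip=[1, 1, 1, 1, 1, 1, 1, 1, 1, 1], linear=[[0, 0.025, 0.044], [0, 0.025, 0.044], [0, 0.025, 0.044], [0, 0.025, 0.044], [0, 0.025, 0.044], [0, 0.025, 0.044], [0, 0.025, 0.044], [0, 0.025, 0.044], [0, 0.025, 0.044], [0, 0.025, 0.044]], delta_rot=[[-0.5, 0.2, 0], [0, 0, 0], [0, 0, 0], [0, 0, 0], [0, 0, 0], [0, 0, 0], [0, 0, 0], [0, 0, 0], [0, 0, 0], [0, 0, 0]])

```text
time_s: 2.25
eef_pos: [0.4153, 0.1235, 0.2286]
ee_rot: [0.522, 0.48, -0.517, 0.479]
contact_force: [0.5, 0.1, 0.7]
gripper_width: 0.999
```

```bash
python3 -c "
from h import *
togo(1,[.443,.0137,.12])"
```

```text
t 2.25 pos [0.4153 0.1235 0.2286] F [0.5 0.1 0.7] w 0.999 q [0.28 0.05 2.03 0.   1.06 0.36]
tool delta mm [108.2  36.  107.8] rot deg [ 3.43 -0.3  -0.18]  delta in goal frame [108.6  42.7 104.9]
```

>>> send_rows(grip=[1, 1, 1, 1, 1, 1, 1], linear=[[0, 0.01, 0.035], [0, 0.013, 0.035], [0, 0.013, 0.034], [0.035, 0, 0], [0.035, 0, 0], [0.03, 0, 0], [0, 0, 0]], delta_rot=[[1.7, -0.3, -0.2], [1.7, 0, 0], [0, 0, 0], [0, 0, 0], [0, 0, 0], [0, 0, 0], [0, 0, 0]])

```text
time_s: 2.95
eef_pos: [0.4457, 0.0044, 0.1287]
ee_rot: [0.53, 0.467, -0.526, 0.472]
contact_force: [-0.2, -0.3, 1.1]
gripper_width: 1.0
```

```bash
python3 -c "
from h import *
togo(1,[.443,.0137,.022])"
```

```text
t 2.95 pos [0.4457 0.0044 0.1287] F [-0.2 -0.3  1.1] w 1.0 q [ 0.01  0.21  2.11 -0.    0.82  0.13]
tool delta mm [106.6  -4.8  -8.9] rot deg [ 1.31  0.   -0.53]  delta in goal frame [106.7  -4.   -8.8]
```

>>> send_rows(grip=[1, 1, 1, 1, 1, 1, 1], linear=[[0, -0.004, -0.009], [0, 0, 0], [0.035, 0, 0], [0.035, 0, 0], [0.03, 0, 0], [0.006, 0, 0], [0, 0, 0]], delta_rot=[[1.3, 0, -0.5], [0, 0, 0], [0, 0, 0], [0, 0, 0], [0, 0, 0], [0, 0, 0], [0, 0, 0]])

```text
time_s: 3.65
eef_pos: [0.4512, 0.0141, 0.0283]
ee_rot: [0.533, 0.466, -0.525, 0.473]
contact_force: [0.3, 0.1, 0.2]
gripper_width: 1.001
```

```bash
python3 -c "
from h import *
togo(1,[.443,.0137,.022])"
```

```text
t 3.65 pos [0.4512 0.0141 0.0283] F [0.3 0.1 0.2] w 1.001 q [ 0.03  0.4   2.16 -0.    0.57  0.15]
tool delta mm [ 6.2 -8.2  1.4] rot deg [ 1.18 -0.09 -0.82]  delta in goal frame [ 6.3 -8.1  1.6]
```

>>> send_rows(grip=[1, 1, 1], linear=[[0.006, -0.008, 0.0015], [0, 0, 0], [0, 0, 0]], delta_rot=[[1.2, 0, -0.8], [0, 0, 0], [0, 0, 0]])

```text
time_s: 3.95
eef_pos: [0.4451, 0.0136, 0.0254]
ee_rot: [0.535, 0.463, -0.532, 0.464]
contact_force: [0.2, -1.0, -0.0]
gripper_width: 0.997
```

```bash
python3 -c "
from h import *
togo(1,[.443,.0137,.022])"
```

```text
t 3.95 pos [0.4451 0.0136 0.0254] F [ 0.2 -1.  -0. ] w 0.997 q [0.03 0.41 2.16 0.   0.57 0.16]
tool delta mm [ 3.4 -2.1  0.2] rot deg [-0.02 -0.14 -0.24]  delta in goal frame [ 3.4 -2.1  0.2]
```

Good orientation; a final shift, then close.

>>> send_rows(grip=[1, 1, -1, -1, -1, -1, -1, -1], linear=[[0.003, -0.002, 0], [0, 0, 0], [0, 0, 0], [0, 0, 0], [0, 0, 0], [0, 0, 0], [0, 0, 0], [0, 0, 0]], delta_rot=[[0, -0.1, -0.2], [0, 0, 0], [0, 0, 0], [0, 0, 0], [0, 0, 0], [0, 0, 0], [0, 0, 0], [0, 0, 0]], grip_force=30)

```text
time_s: 4.75
eef_pos: [0.4441, 0.0139, 0.024]
ee_rot: [0.535, 0.463, -0.533, 0.465]
contact_force: [-0.1, -0.5, 1.4]
gripper_width: 0.574
```

```bash
python3 -c "
from h import *
togo(1,[.443,.0137,.022])"
```

```text
t 4.75 pos [0.4441 0.0139 0.024 ] F [-0.1 -0.5  1.4] w 0.574 q [0.03 0.41 2.16 0.   0.56 0.17]
tool delta mm [ 2.  -1.   0.3] rot deg [ 0.01 -0.06 -0.18]  delta in goal frame [ 2.  -1.   0.3]
```

>>> send_rows(grip=[-1, -1, -1, -1, -1, -1], linear=[[-0.02, 0, 0], [-0.035, 0, 0], [-0.035, 0, 0], [-0.035, 0, 0], [-0.015, 0, 0], [0, 0, 0]], delta_rot=[[0, 0, -0.2], [0, 0, 0], [0, 0, 0], [0, 0, 0], [0, 0, 0], [0, 0, 0]])

```text
time_s: 5.35
eef_pos: [0.4424, 0.0137, 0.1675]
ee_rot: [-0.532, -0.465, 0.535, -0.463]
contact_force: [0.2, 0.5, -2.1]
gripper_width: 0.578
```

```bash
python3 -c "
from h import *
togo(1,[.6488,.0577,.15])
p,d=imaging.snapshot('side'); cv2.imwrite('pics/lift.png',p[...,::-1])"
```

```text
t 5.35 pos [0.4424 0.0137 0.1675] F [ 0.2  0.5 -2.1] w 0.578 q [0.03 0.15 2.07 0.   0.93 0.17]
tool delta mm [ 16.5 198.3 -72.2] rot deg [ 0.01 -0.01  0.29]  delta in goal frame [ 17.5 198.2 -72.3]
```

View pics/lift.png

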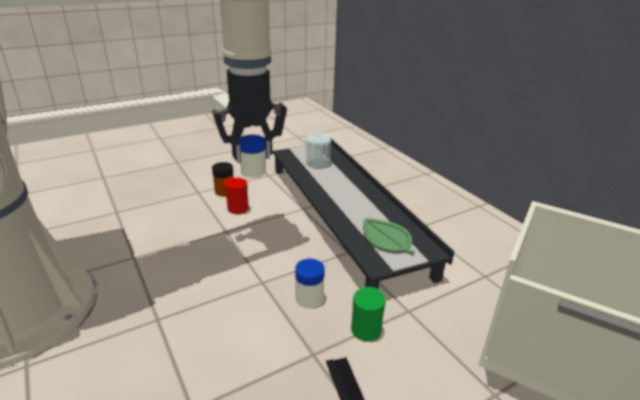

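The jar is held upright at about (252,155), and the dispenser at (318,150) hasn't moved. Next I move it over the shelf.

>>> send_rows(grip=[-1, -1, -1, -1, -1, -1, -1, -1, -1], linear=[[0, 0.015, -0.005], [0, 0.03, -0.012], [0, 0.035, -0.013], [0, 0.035, -0.013], [0, 0.035, -0.013], [0, 0.03, -0.01], [0, 0.015, -0.005], [0, 0, 0], [0, 0, 0]], delta_rot=[[0, 0, 0], [0, 0, 0], [0, 0, 0], [0, 0, 0], [0, 0, 0], [0, 0, 0], [0, 0, 0], [0, 0, 0], [0, 0, 0]])

```text
time_s: 6.3
eef_pos: [0.6428, 0.058, 0.1446]
ee_rot: [-0.526, -0.47, 0.542, -0.457]
contact_force: [0.7, -0.6, -1.5]
gripper_width: 0.577
```

```bash
python3 -c "
from h import *
togo(1,[.6488,.0577,.1])"
```

```text
t 6.3 pos [0.6428 0.058  0.1446] F [ 0.7 -0.6 -1.5] w 0.577 q [0.09 0.49 1.64 0.   1.05 0.23]
tool delta mm [44.4  7.3 -0.8] rot deg [-0.01  0.28  1.66]  delta in goal frame [44.6  6.  -0.6]
```

>>> send_rows(grip=[-1, -1, -1, -1, -1], linear=[[0.01, 0.006, -0.0005], [0.015, 0, 0], [0.015, 0, 0], [0, 0, 0], [0, 0, 0]], delta_rot=[[0, 0.3, 1.6], [0, 0, 0], [0, 0, 0], [0, 0, 0], [0, 0, 0]])

```text
time_s: 6.8
eef_pos: [0.6424, 0.0567, 0.0986]
ee_rot: [-0.531, -0.466, 0.536, -0.462]
contact_force: [0.7, -0.2, -0.7]
gripper_width: 0.576
```

```bash
python3 -c "
from h import *
togo(1,[.6488,.0577,.084])
for n in ('top','side'):
  p,d=imaging.snapshot(n); a=p[110:230,190:450] if n=='top' else p[90:270,200:480]
  cv2.imwrite(f'pics/pl_{n}.png',cv2.resize(a,None,fx=2.8,fy=2.8,interpolation=3)[...,::-1])"
```

```text
t 6.8 pos [0.6424 0.0567 0.0986] F [ 0.7 -0.2 -0.7] w 0.576 q [0.09 0.53 1.68 0.   0.94 0.23]
tool delta mm [14.6  6.3 -2. ] rot deg [-0.03  0.09  0.53]  delta in goal frame [14.6  6.2 -1.9]
```

View pics/pl_side.png

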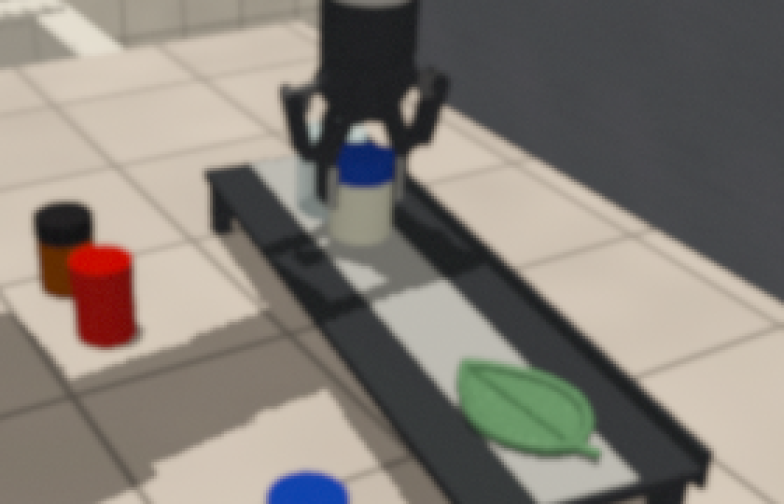

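The jar hangs upright over the strip at crop (360,195), clear of the dispenser behind it. I'll correct the sideways error before lowering.

>>> send_rows(grip=[-1, -1, -1, -1, -1, -1], linear=[[0, 0.006, -0.002], [0, 0, 0], [0.005, 0.001, 0], [0.004, 0, 0], [0, 0, 0], [0, 0, 0]], delta_rot=[[0, 0, 0.5], [0, 0, 0], [0, 0, 0], [0, 0, 0], [0, 0, 0], [0, 0, 0]])

```text
time_s: 7.5
eef_pos: [0.6521, 0.058, 0.0913]
ee_rot: [0.535, 0.462, -0.533, 0.465]
contact_force: [1.2, 0.8, -1.8]
gripper_width: 0.574
```

```bash
python3 -c "
from h import *
togo(1,[.6488,.0577,.084])"
```

```text
t 7.5 pos [0.6521 0.058  0.0913] F [ 1.2  0.8 -1.8] w 0.574 q [ 0.09  0.55  1.67 -0.    0.92  0.23]
tool delta mm [ 7.2 -3.3  0.7] rot deg [-0.03  0.04 -0.25]  delta in goal frame [ 7.3 -3.3  0.7]
```

>>> send_rows(grip=[-1, -1, -1, -1, -1], linear=[[0, -0.003, 0.0005], [0, 0, 0], [0.003, 0, 0], [0.002, 0, 0], [0, 0, 0]], delta_rot=[[0, 0, -0.2], [0, 0, 0], [0, 0, 0], [0, 0, 0], [0, 0, 0]])

```text
time_s: 8.0
eef_pos: [0.6486, 0.0578, 0.0859]
ee_rot: [-0.534, -0.464, 0.534, -0.464]
contact_force: [0.4, 0.5, -2.4]
gripper_width: 0.58
```

```bash
python3 -c "
from h import *
togo(1,[.6488,.0577,.084])"
```

```text
t 8.0 pos [0.6486 0.0578 0.0859] F [ 0.4  0.5 -2.4] w 0.58 q [ 0.09  0.55  1.68 -0.    0.91  0.23]
tool delta mm [1.9 0.2 0.1] rot deg [-0.03  0.04 -0.02]  delta in goal frame [1.9 0.2 0.1]
```

>>> send_rows(grip=[-1, -1, -1, -1], linear=[[0.001, 0, 0], [0.001, 0, 0], [0.001, 0, 0], [0, 0, 0]], delta_rot=[[0, 0, 0], [0, 0, 0], [0, 0, 0], [0, 0, 0]])

```text
time_s: 8.4
eef_pos: [0.6488, 0.0578, 0.0844]
ee_rot: [-0.534, -0.463, 0.534, -0.464]
contact_force: [0.2, -0.2, -0.5]
gripper_width: 0.576
```

>>> send_rows(grip=[-1, -1, -1, -1], linear=[[0.001, 0, 0], [0.001, 0, 0], [0, 0, 0], [0, 0, 0]], delta_rot=[[0, 0, 0], [0, 0, 0], [0, 0, 0], [0, 0, 0]])

```text
time_s: 8.8
eef_pos: [0.6493, 0.0578, 0.0842]
ee_rot: [0.534, 0.463, -0.533, 0.464]
contact_force: [-0.2, 0.3, -1.1]
gripper_width: 0.578
```

>>> send_rows(grip=[-1, -1, -1, -1], linear=[[0.002, 0, 0], [0.002, 0, 0], [0.002, 0, 0], [0, 0, 0]], delta_rot=[[0, 0, 0], [0, 0, 0], [0, 0, 0], [0, 0, 0]])

```text
time_s: 9.2
eef_pos: [0.6495, 0.0577, 0.0845]
ee_rot: [0.534, 0.463, -0.533, 0.464]
contact_force: [0.3, 0.1, -1.6]
gripper_width: 0.577
```

>>> send_rows(grip=[-1, -1], linear=[[0.002, 0, 0], [0.002, 0, 0]], delta_rot=[[0, 0, 0], [0, 0, 0]])

```text
time_s: 9.4
eef_pos: [0.6499, 0.0577, 0.0839]
ee_rot: [0.534, 0.463, -0.533, 0.465]
contact_force: [-10.9, -1.0, 29.1]
gripper_width: 0.575
```

```bash
python3 -c "
from h import *
togo(1,[.6488,.0577,.084])"
```

```text
t 9.4 pos [0.6499 0.0577 0.0839] F [-10.9  -1.   29.1] w 0.575 q [ 0.09  0.55  1.68 -0.    0.9   0.23]
tool delta mm [-0.1 -1.1  0.2] rot deg [-0.04  0.01 -0.17]  delta in goal frame [-0.1 -1.1  0.2]
```

>>> send_rows(grip=[-1, -1, 0.3, 0.6, 1, 1, 1, 1], linear=[[0, 0, 0], [0, -0.001, 0], [0, 0, 0], [0, 0, 0], [0, 0, 0], [0, 0, 0], [0, 0, 0], [0, 0, 0]], delta_rot=[[0, 0, 0], [0, 0, 0], [0, 0, 0], [0, 0, 0], [0, 0, 0], [0, 0, 0], [0, 0, 0], [0, 0, 0]])

```text
time_s: 10.2
eef_pos: [0.6487, 0.0579, 0.0823]
ee_rot: [0.534, 0.463, -0.533, 0.464]
contact_force: [-0.1, 0.2, 0.8]
gripper_width: 1.002
```

>>> send_rows(grip=[1, 1, 1, 1, 1, 1], linear=[[-0.01, 0, 0], [-0.03, 0, 0], [-0.035, 0, 0], [-0.03, 0, 0], [-0.02, 0, 0], [0, 0, 0]], delta_rot=[[0, 0, 0], [0, 0, 0], [0, 0, 0], [0, 0, 0], [0, 0, 0], [0, 0, 0]])

```text
time_s: 10.8
eef_pos: [0.6482, 0.0579, 0.2147]
ee_rot: [0.534, 0.463, -0.534, 0.464]
contact_force: [1.1, -0.1, 0.5]
gripper_width: 0.999
```

```bash
python3 -c "
from h import *
togo(1,[.441,-.213,.13])"
```

```text
t 10.8 pos [0.6482 0.0579 0.2147] F [ 1.1 -0.1  0.5] w 0.999 q [ 0.09  0.41  1.59 -0.    1.14  0.23]
tool delta mm [  84.6 -167.5  297.2] rot deg [-0.04  0.03 -0.1 ]  delta in goal frame [  84.7 -167.5  297.1]
```

>>> send_rows(grip=[1, 1, 1, 1, 1, 1, 1, 1, 1], linear=[[0, -0.018, 0.032], [0, -0.021, 0.037], [0, -0.021, 0.037], [0, -0.021, 0.037], [0, -0.021, 0.037], [0, -0.021, 0.037], [0, -0.021, 0.037], [0, -0.013, 0.025], [0, 0, 0]], delta_rot=[[0, 0, 0], [0, 0, 0], [0, 0, 0], [0, 0, 0], [0, 0, 0], [0, 0, 0], [0, 0, 0], [0, 0, 0], [0, 0, 0]])

```text
time_s: 11.7
eef_pos: [0.445, -0.2029, 0.2113]
ee_rot: [0.533, 0.464, -0.532, 0.465]
contact_force: [0.4, -0.0, -0.4]
gripper_width: 1.001
```

```bash
python3 - <<'E'
from h import *
togo(1,[.441,-.213,.13])
p,d,P,ray,o=cloud("top")
for nm,c0,z in (("placed",(.649,.058),.13),("jb",(.441,-.213),.07),("d",(.659,.132),.13)):
    m=(np.hypot(P[...,0]-c0[0],P[...,1]-c0[1])<.037)&(abs(P[...,2]-z)<.012)&(d>0)
    X=P[m]; print(nm,len(X),cv2.minEnclosingCircle(np.float32(X[:,:2]*1000)) if len(X) else 0)
cv2.imwrite('pics/mid.png',p[...,::-1])
E
```

```text
t 11.7 pos [ 0.445  -0.2029  0.2113] F [ 0.4 -0.  -0.4] w 1.001 q [-0.43  0.16  1.94  0.    1.04 -0.3 ]
tool delta mm [81.3 -2.8 10.6] rot deg [ 0.19 -0.02 -0.1 ]  delta in goal frame [81.3 -2.6 10.5]
placed 381 ((648.4688720703125, 57.48814392089844), 25.438955307006836)
jb 253 ((440.7928771972656, -212.61109924316406), 25.551843643188477)
d 551 ((658.6317138671875, 132.2126007080078), 31.043787002563477)
```

View pics/mid.png

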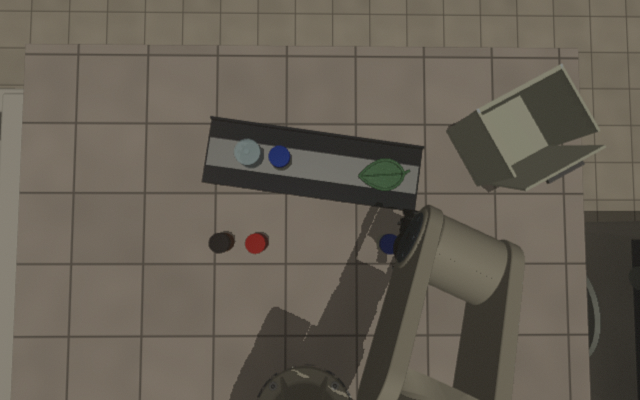

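The first jar stands at (280,157), 75.4 mm from the dispenser by cloud fit. The dispenser hasn't moved. Now the second jar.

>>> send_rows(grip=[1, 1, 1, 1, 1, 1], linear=[[0.02, -0.0025, 0.0105], [0.03, 0, 0], [0.02, 0, 0], [0, 0, 0], [0, 0, 0], [0, 0, 0]], delta_rot=[[0.2, 0, 0], [0, 0, 0], [0, 0, 0], [0, 0, 0], [0, 0, 0], [0, 0, 0]])

```text
time_s: 12.35
eef_pos: [0.4453, -0.2097, 0.1401]
ee_rot: [0.535, 0.463, -0.532, 0.465]
contact_force: [0.5, -0.9, 0.7]
gripper_width: 1.0
```

```bash
python3 -c "
from h import *
togo(1,[.441,-.2127,.024])"
```

```text
t 12.35 pos [ 0.4453 -0.2097  0.1401] F [ 0.5 -0.9  0.7] w 1.0 q [-0.45  0.26  2.    0.    0.88 -0.31]
tool delta mm [116.1  -4.4   3.8] rot deg [ 0.06 -0.1  -0.27]  delta in goal frame [116.1  -3.8   3.6]
```

>>> send_rows(grip=[1, 1, 1, 1, 1, 1, 1, 1], linear=[[0, -0.004, 0.0035], [0, 0, 0], [0.03, 0, 0], [0.035, 0, 0], [0.035, 0, 0], [0.01, 0, 0], [0, 0, 0], [0, 0, 0]], delta_rot=[[0, 0, -0.3], [0, 0, 0], [0, 0, 0], [0, 0, 0], [0, 0, 0], [0, 0, 0], [0, 0, 0], [0, 0, 0]])

```text
time_s: 13.15
eef_pos: [0.447, -0.2157, 0.0345]
ee_rot: [0.536, 0.46, -0.531, 0.468]
contact_force: [-0.6, -1.0, 0.2]
gripper_width: 0.998
```

```bash
python3 -c "
from h import *
togo(1,[.441,-.2127,.024])"
```

```text
t 13.15 pos [ 0.447  -0.2157  0.0345] F [-0.6 -1.   0.2] w 0.998 q [-0.45  0.44  2.06  0.    0.63 -0.32]
tool delta mm [10.4 -6.5 -2.2] rot deg [ 0.06  0.15 -0.73]  delta in goal frame [10.5 -6.4 -2.1]
```

>>> send_rows(grip=[1, 1, 1, 1, 1], linear=[[0.004, -0.006, -0.002], [0.005, 0, 0], [0, 0, 0], [0, 0, 0], [0, 0, 0]], delta_rot=[[0, 0.15, -0.7], [0, 0, 0], [0, 0, 0], [0, 0, 0], [0, 0, 0]])

```text
time_s: 13.65
eef_pos: [0.4436, -0.214, 0.029]
ee_rot: [0.534, 0.462, -0.533, 0.466]
contact_force: [-0.5, -0.7, 0.3]
gripper_width: 1.0
```

```bash
python3 -c "
from h import *
togo(1,[.441,-.2127,.024])"
```

```text
t 13.65 pos [ 0.4436 -0.214   0.029 ] F [-0.5 -0.7  0.3] w 1.0 q [-0.45  0.45  2.06  0.    0.62 -0.31]
tool delta mm [ 4.9 -2.8 -0.9] rot deg [ 0.06  0.11 -0.34]  delta in goal frame [ 5.  -2.8 -0.9]
```

>>> send_rows(grip=[1, 1, 1, -1, -1, -1, -1, -1, -1], linear=[[0.004, -0.003, -0.001], [0.002, 0, 0], [0, 0, 0], [0, 0, 0], [0, 0, 0], [0, 0, 0], [0, 0, 0], [0, 0, 0], [0, 0, 0]], delta_rot=[[0, 0.1, -0.4], [0, 0, 0], [0, 0, 0], [0, 0, 0], [0, 0, 0], [0, 0, 0], [0, 0, 0], [0, 0, 0], [0, 0, 0]], grip_force=30)

```text
time_s: 14.55
eef_pos: [0.4406, -0.2125, 0.0227]
ee_rot: [-0.533, -0.465, 0.534, -0.464]
contact_force: [-0.3, -0.0, 0.5]
gripper_width: 0.571
```

```bash
python3 -c "
from h import *
togo(1,[.441,-.2127,.024])"
```

```text
t 14.55 pos [ 0.4406 -0.2125  0.0227] F [-0.3 -0.   0.5] w 0.571 q [-0.45  0.46  2.07 -0.    0.62 -0.31]
tool delta mm [-1.3  0.4  0.2] rot deg [0.06 0.   0.09]  delta in goal frame [-1.3  0.4  0.2]
```

>>> send_rows(grip=[-1, -1, -1, -1, -1, -1], linear=[[-0.02, 0, 0], [-0.035, 0, 0], [-0.035, 0, 0], [-0.035, 0, 0], [-0.015, 0, 0], [0, 0, 0]], delta_rot=[[0, 0, 0], [0, 0, 0], [0, 0, 0], [0, 0, 0], [0, 0, 0], [0, 0, 0]])

```text
time_s: 15.15
eef_pos: [0.4393, -0.2118, 0.1662]
ee_rot: [-0.532, -0.466, 0.534, -0.462]
contact_force: [-0.2, -0.2, -2.2]
gripper_width: 0.578
```

```bash
python3 -c "
from h import *
togo(1,[.6388,-.0118,.15])"
```

```text
t 15.15 pos [ 0.4393 -0.2118  0.1662] F [-0.2 -0.2 -2.2] w 0.578 q [-0.45  0.22  1.98 -0.    0.95 -0.31]
tool delta mm [  15.5  170.1 -225.6] rot deg [ 0.06 -0.08  0.34]  delta in goal frame [  16.2  169.8 -225.8]
```

>>> send_rows(grip=[-1, -1, -1, -1, -1, -1, -1, -1, -1, -1], linear=[[0, 0.012, -0.015], [0, 0.024, -0.031], [0, 0.026, -0.033], [0, 0.026, -0.033], [0, 0.026, -0.033], [0, 0.024, -0.031], [0, 0.02, -0.025], [0, 0.012, -0.015], [0, 0, 0], [0, 0, 0]], delta_rot=[[0, 0, 0.3], [0, 0, 0], [0, 0, 0], [0, 0, 0], [0, 0, 0], [0, 0, 0], [0, 0, 0], [0, 0, 0], [0, 0, 0], [0, 0, 0]])

```text
time_s: 16.15
eef_pos: [0.6386, -0.0129, 0.1509]
ee_rot: [-0.53, -0.468, 0.537, -0.46]
contact_force: [-0.6, 0.7, -0.6]
gripper_width: 0.579
```

```bash
python3 -c "
from h import *
togo(1,[.6388,-.0118,.1])"
```

```text
t 16.15 pos [ 0.6386 -0.0129  0.1509] F [-0.6  0.7 -0.6] w 0.579 q [-0.02  0.46  1.66  0.    1.03  0.12]
tool delta mm [50.9  0.8 -1.1] rot deg [-0.05 -0.01  0.87]  delta in goal frame [50.9  0.  -1.1]
```

>>> send_rows(grip=[-1, -1, -1, -1, -1, -1, -1], linear=[[0.01, 0.001, -0.001], [0.015, 0, 0], [0.015, 0, 0], [0.005, 0, 0], [0, 0, 0], [0, 0, 0], [0, 0, 0]], delta_rot=[[0, 0, 0.9], [0, 0, 0], [0, 0, 0], [0, 0, 0], [0, 0, 0], [0, 0, 0], [0, 0, 0]])

```text
time_s: 16.85
eef_pos: [0.6352, -0.0155, 0.0999]
ee_rot: [-0.533, -0.464, 0.536, -0.462]
contact_force: [-0.2, -0.4, -1.9]
gripper_width: 0.578
```

```bash
python3 -c "
from h import *
togo(1,[.6388,-.0118,.0827])"
```

```text
t 16.85 pos [ 0.6352 -0.0155  0.0999] F [-0.2 -0.4 -1.9] w 0.578 q [-0.03  0.51  1.71 -0.    0.93  0.12]
tool delta mm [17.2  3.1 -4.2] rot deg [-0.23  0.07  0.34]  delta in goal frame [17.2  3.  -4.2]
```

>>> send_rows(grip=[-1, -1, -1, -1, -1, -1], linear=[[0.005, 0.003, -0.004], [0.004, 0, 0], [0.002, 0, 0], [0, 0, 0], [0, 0, 0], [0, 0, 0]], delta_rot=[[-0.2, 0, 0.3], [0, 0, 0], [0, 0, 0], [0, 0, 0], [0, 0, 0], [0, 0, 0]])

```text
time_s: 17.45
eef_pos: [0.6402, -0.0114, 0.0894]
ee_rot: [0.534, 0.463, -0.533, 0.465]
contact_force: [0.1, -0.4, -1.8]
gripper_width: 0.575
```

```bash
python3 -c "
from h import *
togo(1,[.6388,-.0118,.0827])"
```

```text
t 17.45 pos [ 0.6402 -0.0114  0.0894] F [ 0.1 -0.4 -1.8] w 0.575 q [-0.02  0.53  1.71 -0.    0.9   0.12]
tool delta mm [ 6.7 -1.4  0.5] rot deg [ 0.01  0.05 -0.14]  delta in goal frame [ 6.7 -1.3  0.5]
```

>>> send_rows(grip=[-1, -1, -1, -1, -1], linear=[[0.002, -0.0015, 0.0005], [0.001, 0, 0], [0.001, 0, 0], [0, 0, 0], [0, 0, 0]], delta_rot=[[0, 0, -0.1], [0, 0, 0], [0, 0, 0], [0, 0, 0], [0, 0, 0]])

```text
time_s: 17.95
eef_pos: [0.6386, -0.0119, 0.0854]
ee_rot: [-0.534, -0.464, 0.534, -0.464]
contact_force: [-0.1, -0.4, -1.5]
gripper_width: 0.576
```

>>> send_rows(grip=[-1, -1, -1], linear=[[0.001, 0, 0], [0.001, 0, 0], [0, 0, 0]], delta_rot=[[0, 0, 0], [0, 0, 0], [0, 0, 0]])

```text
time_s: 18.25
eef_pos: [0.6386, -0.0119, 0.0832]
ee_rot: [-0.534, -0.463, 0.534, -0.464]
contact_force: [-0.0, 0.4, -1.0]
gripper_width: 0.578
```

```bash
python3 -c "
from h import *
togo(1,[.6388,-.0118,.0827])"
```

```text
t 18.25 pos [ 0.6386 -0.0119  0.0832] F [-0.   0.4 -1. ] w 0.578 q [-0.02  0.54  1.71 -0.    0.89  0.12]
tool delta mm [ 0.5  0.1 -0.1] rot deg [ 0.    0.05 -0.06]  delta in goal frame [ 0.5  0.1 -0.1]
```

>>> send_rows(grip=[-1], linear=[[0.001, 0, 0]], delta_rot=[[0, 0, 0]])

```text
time_s: 18.35
eef_pos: [0.6389, -0.0119, 0.0826]
ee_rot: [0.534, 0.463, -0.534, 0.465]
contact_force: [-4.5, 1.3, 15.0]
gripper_width: 0.578
```

>>> send_rows(grip=[-1], linear=[[0.001, 0, 0]], delta_rot=[[0, 0, 0]])

```text
time_s: 18.45
eef_pos: [0.6389, -0.0119, 0.0826]
ee_rot: [0.534, 0.463, -0.534, 0.465]
contact_force: [-6.4, -0.1, 14.7]
gripper_width: 0.576
```

Firm contact at 15 N. I release and go straight up.

>>> send_rows(grip=[-1, 0.3, 0.6, 1, 1, 1, 1], linear=[[0, 0, 0], [0, 0, 0], [0, 0, 0], [0, 0, 0], [0, 0, 0], [0, 0, 0], [0, 0, 0]], delta_rot=[[0, 0, 0], [0, 0, 0], [0, 0, 0], [0, 0, 0], [0, 0, 0], [0, 0, 0], [0, 0, 0]])

```text
time_s: 19.15
eef_pos: [0.6395, -0.0119, 0.0832]
ee_rot: [0.534, 0.463, -0.533, 0.465]
contact_force: [0.3, 0.2, -0.7]
gripper_width: 0.997
```

>>> send_rows(grip=[1, 1, 1, 1, 1, 1], linear=[[-0.01, 0, 0], [-0.03, 0, 0], [-0.035, 0, 0], [-0.03, 0, 0], [-0.02, 0, 0], [0, 0, 0]], delta_rot=[[0, 0, 0], [0, 0, 0], [0, 0, 0], [0, 0, 0], [0, 0, 0], [0, 0, 0]])

```text
time_s: 19.75
eef_pos: [0.6388, -0.0118, 0.2152]
ee_rot: [0.534, 0.463, -0.533, 0.465]
contact_force: [0.5, 0.7, 0.0]
gripper_width: 1.002
```

>>> send_rows(grip=[1, 1, 1, 1, 1, 1, 1, 1, 1], linear=[[0, -0.02, 0.02], [0, -0.025, 0.035], [0, -0.025, 0.035], [0, -0.025, 0.035], [0, -0.025, 0.035], [0, -0.025, 0.035], [0, -0.02, 0.02], [0, 0, 0], [0, 0, 0]], delta_rot=[[0, 0, 0], [0, 0, 0], [0, 0, 0], [0, 0, 0], [0, 0, 0], [0, 0, 0], [0, 0, 0], [0, 0, 0], [0, 0, 0]])

```text
time_s: 20.65
eef_pos: [0.4367, -0.2062, 0.2118]
ee_rot: [0.533, 0.464, -0.533, 0.465]
contact_force: [-0.1, -0.3, 0.4]
gripper_width: 0.999
```

```bash
python3 - <<'E'
from h import *
p,d,P,ray,o=cloud("top"); C=[]
for nm,c0 in (("d",(.659,.132)),("j1",(.649,.058)),("j2",(.639,-.012))):
    m=(np.hypot(P[...,0]-c0[0],P[...,1]-c0[1])<.036)&(abs(P[...,2]-.13)<.012)&(d>0)
    X=P[m]; c=cv2.minEnclosingCircle(np.float32(X[:,:2]*1000)); print(nm,len(X),c,np.median(X[:,2])); C.append(c[0])
C=np.array(C); print("spacing",np.linalg.norm(np.diff(C,axis=0),axis=1),"off strip line",(C-[646.1,36.4])@nrm[:2])
s=cv2.resize(imaging.snapshot("side")[0][90:300,200:480],None,fx=2,fy=2); t=cv2.resize(p[100:290,180:460],None,fx=2,fy=2)
s=s[:,:]; cv2.imwrite('pics/fin.png',np.vstack([t[:240],s[:340]])[...,::-1])
E
```

```text
d 543 ((658.4132080078125, 132.20643615722656), 30.91815185546875) 0.12996132416196915
j1 382 ((648.5077514648438, 57.472110748291016), 25.484464645385742) 0.13047323566367808
j2 378 ((638.4833984375, -12.720294952392578), 25.417879104614258) 0.13041230801092385
spacing [75.38791325 70.90459415] off strip line [-1.12734511 -0.54550739 -0.71292097]
```

View pics/fin.png

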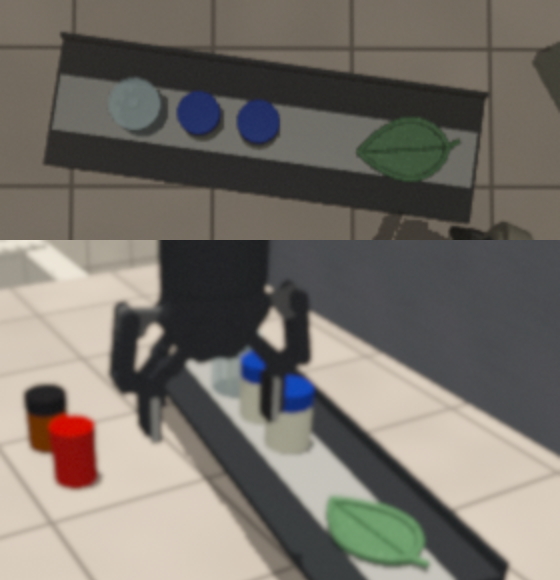

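The dispenser and both jars stand upright in line on the strip, at crop (135,104), (199,113) and (258,121). The leaf, red and amber items are untouched.

```bash
python3 -c "
from rig import arm
print(arm.sign_off())"
```

```text
the job is handed in; nothing more can be done
None
```

Both white jars with blue lids now stand upright on the shelf's pale strip, in one row with the swab dispenser. The job is handed in, at about 21 s on the robot's clock.

- **Spacing:** in the last top-camera check the dispenser and first jar were 75.4 mm apart, axis to axis. The two jars were 70.9 mm apart. That leaves about 20 and 21 mm clear.
- **Line:** all three sit within about 1.1 mm of the strip's centre line and within 0.6 mm of each other across it.
- **Upright and undisturbed:** the lid tops measured 130 mm above the work surface, as expected for upright jars on the shelf. The dispenser had not moved within measuring error. The leaf dish, red jar and amber jar looked untouched in the last pictures. The green jar was not in the final view.
- **Setting down:** both jars were lowered onto the shelf before the gripper opened. The first was pressed down with up to 29 N, because my first small lowering steps gave no clear contact reading. The second took about 15 N.
- **At hand-in:** the arm was retracted with the gripper open, touching nothing. No check failed. In the last side picture the gripper partly hid the row, so the measurements rest on the top camera.

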